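# Sweep the ointment tins into the collecting tray

## Robot

A 6-joint arm with a two-finger parallel gripper is mounted at the origin on the work surface. World frame = base frame: x ahead of the robot, y to its left, z up, the work surface at z = 0. Lengths are in mm, angles in degrees, forces in N, time in s.
With the tool pointing down it reaches from about 350 to 850 mm from the base axis. Payload 8.1 kg.
Tool frame: the origin (TCP) lies midway between the tips of the shut fingers; the grasp point (between the pads) lies 19 mm behind it (r.grip_point_offset is the distance from the TCP to the grasp point, in mm); z points along the fingers, y is the line along which they close (so a half turn about z gives the same grasp; the last joint's range is limited). The gripper opens to 85 mm and grips with 20 to 120 N. Pads are 22 mm wide; open, the fingers measure 114 mm over their backs; the gripper's body (76 mm by 85 mm) begins 54 mm behind the grasp point. The pads swing forward as they close: fully open they stand 13 mm farther back than shut.
Start: joints at [-81.039, 7.471, 85.268, -0, 87.261, -4.893], TCP at [143.691, -582.545, 231.292] pointing down, gripper open.
Joint ranges: [-169.43, 169.43], [-51.17, 129.36], [1.28, 143.12], [-76.62, 256.62], [0, 156.53], [-152.29, 152.29]. Speed limits (degrees/s): [136.94, 136.94, 159.86, 180, 180, 180].

## Interface

Orientations are given as [roll, pitch, yaw] about the fixed x, y, z axes, in that order (R = Rz(yaw) Ry(pitch) Rx(roll)).
In Python, from bench import r gives the robot as it stands.
- The arm moves only by the shell command python3 -m inch 'ROWS' [FORCE]. ROWS is JSON, one flat list of numbers, 7 for each row, row after row: the shift along the world's x, y, z in m, then the turn, a rotation vector about the world's x, y, z in degrees, then the closure in counts, from 0 (fully open) to 255 (shut). A call has 1 to 10 rows; each row shifts and turns the commanded pose from where the row before left it; what a row does not reach is not made up. A row lasts 1/10 s, in which the tool goes at most 50 mm and 8.59 degrees, less where a joint would pass 70% of its speed; a pose out of reach is approached as far as the arm can. A call with a gripper value outside its range is refused whole. The fingers move at their own pace and stop on an object; FORCE is the grip in N (left out, the last holds). Time passes only in rows, so rows that do not move let the fingers close. It gives the time, the measured TCP pose, the force and the opening at its end, in the units of the state.
- r.sense(): the state, without advancing time (a new reading comes with each control period).
- r.snapshot(name): name is "side" or "top" or "wrist"; returns (picture, depth): 480x640x3 uint8, red, green, blue; 480x640 float32, mm along the optical axis (not along the pixel's ray), 0 where there is no reading.
- r.get_calibration(name): a dict with "fovy" (degrees; the focal length in pixels is half the picture's height over the tangent of half this angle, whatever the lens; pixels are square), "cx", "cy" (the principal point, pixels), "position" and "rotation" of the camera in the world; the wrist camera has in their place "tool_from_camera" (4x4, takes a point from camera to tool coordinates, whose origin is the TCP and whose axes are the flange's). Camera axes: x right, y up, looking along -z (the intrinsics and any distortion apply to the point x, -y, -z); pixel columns grow to the right and rows downward; lengths in mm; the calibration is good to about 2 mm. A picture is of the moment at which its call begins: read the wrist's pose just before it. get_calibration takes no time and is no camera call.
- r.hand_in(): hands the job in, once; it reports no verdict.
The state is a dict: "time": time; "joint_pos": joint angles; "qd": joint speeds; "joint_efforts": joint torques, N m; "tool_pos": TCP position; "tcp_rot": TCP orientation; "ft_force": force on the tool from outside, world axes, zero at the start; "wrist_torque": the same for the moment, N m; "finger_gap": finger opening in mm.
Only numpy, scipy, OpenCV 4.12 (cv2) and the standard library are available. Lean on these libraries where they do the work, as an engineer would, in place of code of your own. Each camera call takes 0.05 s, during which the arm holds its last target. There are 200 camera calls.

## Task

Clear the dispensing desk: with the fingertips, gently sweep the three small round aluminium tins along the desk into the low white three-sided tray through its open front, until each tin lies flat and wholly inside the front edge. Only push the tins: do not pinch, lift or tip them. Leave the jar, the bottle and everything else standing where they are.

Things in the scene. Friction and masses are not known exactly. Their poses are not given: they have to be found in the camera images.
- tin_a: small round ointment tin of plain aluminium, lying flat, 40 mm in diameter, 16 mm high, 25 to 50 g, loose on the desk; origin at the centre of its underside, z up. The three tins are alike
- tin_b: small round ointment tin of plain aluminium, lying flat, 40 mm in diameter, 16 mm high, 25 to 50 g, loose on the desk; origin at the centre of its underside, z up. The three tins are alike
- tin_c: small round ointment tin of plain aluminium, lying flat, 40 mm in diameter, 16 mm high, 25 to 50 g, loose on the desk; origin at the centre of its underside, z up. The three tins are alike
- tray: low white three-sided collecting tray fixed to the desk; its floor is level with the desk (no step at the open front). Inside it is 100 mm deep (x) and 170 mm wide (y); walls 5 mm thick and 22 mm high at the back (+x) and both sides (+y, -y). Origin at the centre of the floor at desk height; its open front is the -x side, the front edge lying 50 mm from the origin, and roughly faces the robot
- jar: white plastic ointment jar with screw cap, standing on the desk among the tins, 40 mm in diameter like them but 45 mm tall; loose, to be left alone; origin at the centre of its underside
- bottle: amber medicine bottle with white cap, standing upright among the tins, 38 mm in diameter, 60 mm tall; loose, to be left alone; origin at the centre of its underside
- stapler: black stapler beyond the middle of the desk, 125 mm long (its x), 34 mm wide, 35 mm high; loose, to be left alone; origin at the centre of its underside
- carton: white medicine carton lying flat at the left or right end of the row of tins, 70 mm (its x) by 40 mm by 22 mm high; loose, to be left alone; origin at the centre of its underside
- mouse: black computer mouse lying at the other end of the row from the carton, 100 mm (its x) by 60 mm by 30 mm high, rounded; loose, to be left alone; origin at the centre of its underside
- basket: cream basket with packets in it, fixed to the desk, on the other side of the desk from the tray; 110 mm (its x) by 180 mm wide (its y; with its handle it reaches 101 mm to +y), 60 mm high, packets and handle up to 70 mm; origin at the centre of its underside

How it is judged:
By the outcome, as a careful person would: the job done as asked, in the order asked, and still so for the second after the job is handed in, with the robot touching nothing.
It also fails if it takes over 72 s, if anything falls off the work surface, if the arm or the gripper's body presses on something with over 40 N, if the wrist force passes 120 N, or if a joint passes its speed limit or range.

## Working session

There is one attempt and no reset: what is moved stays moved. The work goes in short steps, Python scripts to look and compute and a shell command to move; the robot and the scene stay as the last step left them, time stands still between calls to the robot, and variables do not carry over. Pictures are saved under pics/ and viewed, on a budget of 10 in all, crops included, one or two more only if the job needs it, and the job is handed in when it is done.

```bash
mkdir -p pics; ls; python3 - <<'E'
from bench import r
import cv2,numpy as np
for n in("top","side"):
    p,d=r.snapshot(n); np.savez(f"pics/{n}0.npz",p=p,d=d); cv2.imwrite(f"pics/{n}0.png",p[:,:,::-1]); print(n,r.get_calibration(n))
print(r.sense())
E
```

```text
pics
top {'fovy': 46.91972204808488, 'cx': 325.3774706508453, 'cy': 236.78210317919667, 'position': array([ 492.8650917 ,   10.84285862, 1242.30635411]), 'rotation': array([  2.90604926,  -0.76761064, -91.01854613])}
side {'fovy': 45.30273589772425, 'cx': 322.63790031073665, 'cy': 233.09944787196852, 'position': array([ 360.83539387, -843.85713272,  733.91336937]), 'rotation': array([ 51.15585682,  -0.6343527 , -13.75106395])}
{'time': 0.1, 'joint_pos': array([-8.10391587e+01,  7.51225663e+00,  8.53253277e+01, -9.06430271e-04,
        8.72610261e+01, -4.89331659e+00]), 'qd': array([ 0.04720779, -0.00938198, -0.23538486,  0.00259316,  0.01296301,
        0.02752612]), 'joint_efforts': array([ 1.24304421e-03, -5.70950997e+01, -5.01942945e+01, -1.96395004e-04,
        8.10916565e-03,  1.31422280e-05]), 'tool_pos': array([ 143.60443618, -582.03559923,  230.31201583]), 'tcp_rot': array([-1.79901672e+02, -7.50951881e-03,  1.38541955e+01]), 'ft_force': array([-0.03249403,  0.19347488,  0.14718999]), 'wrist_torque': array([0.00893462, 0.00473399, 0.06055418]), 'finger_gap': 85.2827495578361}
```

View pics/top0.png

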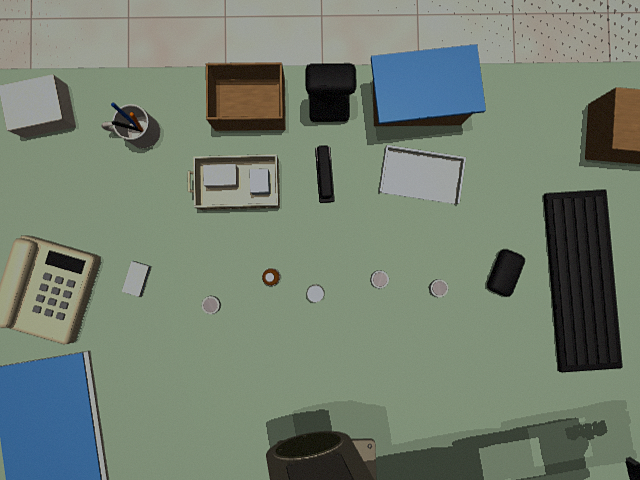

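The top view shows likely tins at (211,305), (380,279) and (439,288), the jar at (315,294), the bottle at (271,277), the tray around (422,176) with its open side facing down, and the stapler at (325,174).

```bash
cat >h.py <<'E'
import numpy as np
from scipy.spatial.transform import Rotation as R
from bench import r
def ray(n,u,v,z,pos=None,rot=None):
    c=r.get_calibration(n); f=240/np.tan(np.radians(c["fovy"]/2))
    p=np.asarray(c["position"] if pos is None else pos); M=R.from_euler("xyz",c["rotation"],degrees=True).as_matrix() if rot is None else rot
    d=M@np.array([(u-c["cx"])/f,-(v-c["cy"])/f,-1]); t=(z-p[2])/d[2]
    return p+t*d
def pt(n,u,v,dep):
    c=r.get_calibration(n); f=240/np.tan(np.radians(c["fovy"]/2))
    M=R.from_euler("xyz",c["rotation"],degrees=True).as_matrix()
    return np.asarray(c["position"])+dep*(M@np.array([(u-c["cx"])/f,-(v-c["cy"])/f,-1]))
E
python3 - <<'E'
from h import *
import cv2
np.set_printoptions(precision=1,suppress=True)
a=np.load("pics/top0.npz");d=a["d"];p=a["p"]
print({k:v for k,v in r.get_calibration("top").items()}.keys(), r.get_calibration("wrist"))
for n,u,v in [("t1",211,305),("t2",380,279),("t3",439,288),("jar",315,294),("bot",271,277),("mouse",506,273),("carton",136,279),("desk",350,330)]:
    print(n,pt("top",u,v,np.median(d[v-2:v+3,u-2:u+3])))
hsv=cv2.cvtColor(p,cv2.COLOR_RGB2HSV)
m=cv2.inRange(hsv,(0,0,0),(179,255,255)); g=((hsv[...,0]>40)&(hsv[...,0]<85)&(hsv[...,1]>25))
m=cv2.morphologyEx((~g).astype(np.uint8),cv2.MORPH_OPEN,np.ones((3,3)))
_,l,s,c=cv2.connectedComponentsWithStats(m)
for i in range(1,len(s)):
    if 60<s[i,4]<6000 and 130<c[i,1]<330:
        print(s[i],c[i],ray("top",*c[i],16)[:2])
# tray quads
for q in [(385,147),(464,158),(379,192),(459,204),(387,150),(462,160)]: print(q,ray("top",*q,22)[:2], ray("top",*q,0)[:2])
E
```

```text
dict_keys(['fovy', 'cx', 'cy', 'position', 'rotation']) {'fovy': 67.52108631510319, 'cx': 318.24980828292314, 'cy': 241.36139542417007, 'tool_from_camera': array([[   0. ,    0.9,    0.3,   84.2],
       [   1. ,   -0. ,    0. ,    0.6],
       [   0. ,    0.3,   -0.9, -142.3],
       [   0. ,    0. ,    0. ,    1. ]])}
t1 [408.9 247.4  17.5]
t2 [ 459.2 -125.9   17.1]
t3 [ 437.  -256.    18.2]
jar [430.3  18.3  45.8]
bot [468.8 111.2  60.7]
mouse [ 467.7 -401.2   32.3]
carton [469.  409.3  23.9]
desk [346.5 -58.1   1.1]
[ 379  145   87   59 3901] [421.9 174.4] [ 690.9 -225.3]
[315 146  19  57 726] [324.4 173.4] [696.6  -7. ]
[ 187  154   93   56 4661] [235.5 181.6] [681.3 191.3]
[487 250  36  45 887] [505.6 272.2] [ 469.2 -406. ]
[122 261  29  36 677] [136.  278.6] [469.7 412. ]
[262 268  18  18 259] [270.6 276.6] [468.8 115.8]
[371 271  18  18 263] [379.4 279.2] [ 458.7 -124.6]
[430 279  18  18 264] [438.5 287.8] [ 437.3 -255.3]
[307 284  17  19 251] [315.  293.1] [430.7  18.4]
[202 296  18  18 266] [210.4 304.6] [409.6 249. ]
(385, 147) [ 752.8 -143.2] [ 757.5 -146. ]
(464, 158) [ 725.4 -319.3] [ 729.6 -325.3]
(379, 192) [ 652.1 -127.5] [ 655. -130.]
(459, 204) [ 622.4 -305. ] [ 624.7 -310.7]
(387, 150) [ 746.  -147.5] [ 750.5 -150.4]
(462, 160) [ 720.9 -314.7] [ 725.  -320.6]
```

View pics/side0.png

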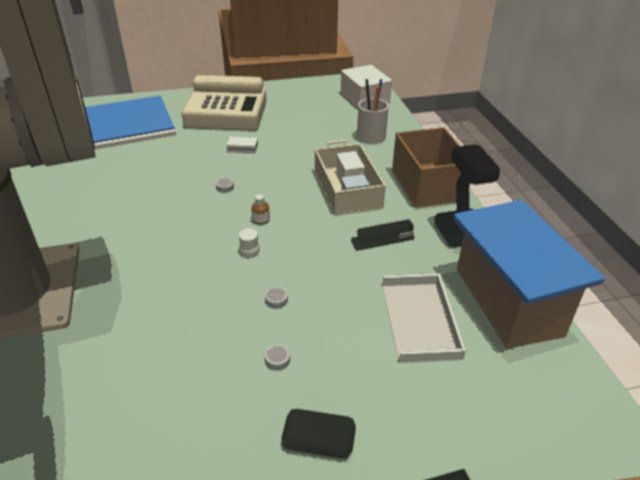

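```bash
python3 -m inch '[0.012,0.016,-0.008,0,0,-1.7,195, 0.025,0.033,-0.016,0,0,-1.7,195, 0.025,0.033,-0.016,0,0,-1.7,195, 0.026,0.035,-0.018,0,0,-1.7,195, 0.027,0.035,-0.018,0,0,-1.7,195, 0.027,0.035,-0.018,0,0,-1.7,195, 0.027,0.035,-0.018,0,0,-1.7,195, 0.027,0.035,-0.016,0,0,-1.7,195, 0.027,0.035,-0.016,0,0,-1.7,195, 0.027,0.037,-0.016,0,0,-2.1,195]'; python3 -m inch '[0,0,-0.015,0,0,0,195, 0,0,-0.015,0,0,0,195, 0,0,-0.010,0,0,0,195, 0,0,0,0,0,0,195, 0,0,0,0,0,0,195]'
```

```text
time: 1.1
tool_pos: [394.3, -252.0, 70.6]
tcp_rot: [180.0, -0.0, -3.6]
ft_force: [1.1, -0.8, -0.2]
finger_gap: 20.1
time: 1.6
tool_pos: [393.5, -253.8, 31.4]
tcp_rot: [-180.0, 0.0, -3.6]
ft_force: [0.1, -0.4, 0.5]
finger_gap: 20.0
```

```bash
python3 -m inch '[0,0,-0.012,0,0,0,195, 0,0,-0.009,0,0,0,195, 0,0,-0.004,0,0,0,195, 0,0,0,0,0,0,195]'; python3 - <<'E'
from bench import r
import cv2
p,d=r.snapshot("wrist"); cv2.imwrite("pics/w1.png",p[:,:,::-1]); print(r.sense()["tool_pos"])
E
```

```text
time: 2.0
tool_pos: [392.9, -253.1, 5.2]
tcp_rot: [-179.9, 0.1, -3.6]
ft_force: [0.3, 0.7, -0.8]
finger_gap: 20.0
[ 393.26784259 -253.28880168    5.76796813]
```

View pics/w1.png

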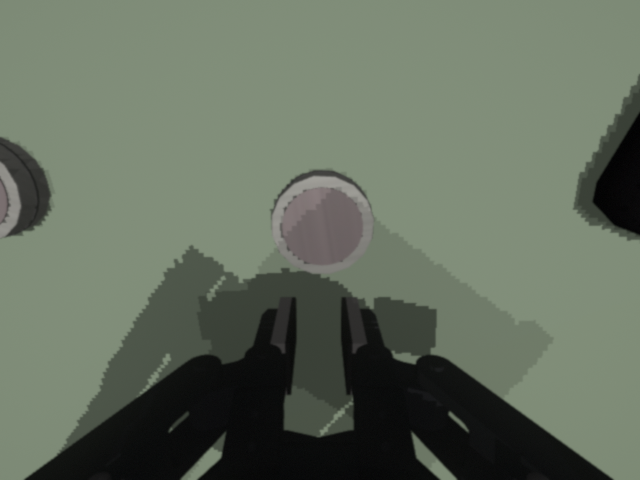

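Wrist view: the tin at (322,222) is centred ahead of the finger pair at (320,300). I'll push it now.

```bash
python3 -m inch '[0.004,-0.0002,0,0,0,0,195, 0.004,-0.0002,0,0,0,0,195, 0.005,-0.0003,0,0,0,0,195, 0.005,-0.0003,0,0,0,0,195, 0.006,-0.0004,0,0,0,0,195, 0.006,-0.0004,0,0,0,0,195, 0.008,-0.0005,0,0,0,0,195, 0.008,-0.0005,0,0,0,0,195, 0.008,-0.0005,0,0,0,0,195, 0.008,-0.0005,0,0,0,0,195]'
python3 -m inch '[0.008,-0.0005,0,0,0,0,195, 0.008,-0.0005,0,0,0,0,195, 0.008,-0.0005,0,0,0,0,195, 0.008,-0.0005,0,0,0,0,195, 0.008,-0.0005,0,0,0,0,195, 0.008,-0.0005,0,0,0,0,195, 0.008,-0.0005,0,0,0,0,195, 0.008,-0.0005,0,0,0,0,195, 0.008,-0.0005,0,0,0,0,195, 0.008,-0.0005,0,0,0,0,195]'
python3 - <<'E'
from bench import r
import cv2
p,d=r.snapshot("wrist"); cv2.imwrite("pics/w2.png",p[:,:,::-1]); print(r.sense()["tool_pos"])
E
```

```text
time: 3.05
tool_pos: [456.4, -257.4, 6.3]
tcp_rot: [-180.0, 0.0, -3.5]
ft_force: [-1.0, 0.2, 0.6]
finger_gap: 20.1
time: 4.05
tool_pos: [536.3, -262.4, 6.3]
tcp_rot: [-180.0, 0.0, -3.5]
ft_force: [-0.5, -0.0, 1.0]
finger_gap: 19.9
[ 537.54164644 -262.50445739    6.62465099]
```

View pics/w2.png

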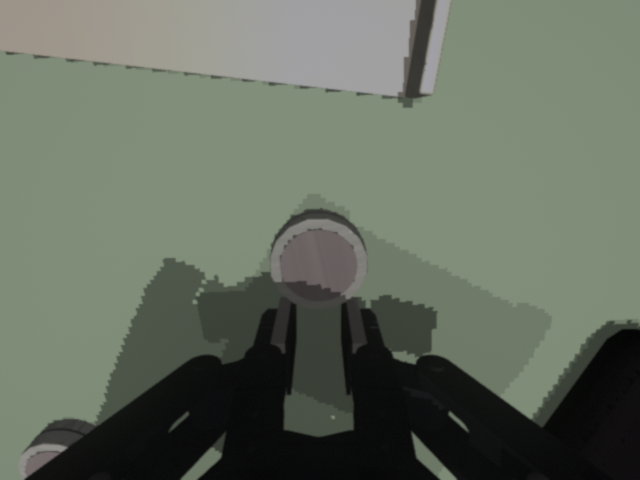

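The tin rides in the cradle at (319,260), and the tray's right front corner is at (408,98), clear of the path.

```bash
python3 -m inch '[0.005,-0.0003,0,0,0,0,195, 0.006,-0.0004,0,0,0,0,195, 0.008,-0.0005,0,0,0,0,195, 0.008,-0.0005,0,0,0,0,195, 0.008,-0.0005,0,0,0,0,195, 0.008,-0.0005,0,0,0,0,195, 0.008,-0.0005,0,0,0,0,195, 0.008,-0.0005,0,0,0,0,195, 0.008,-0.0005,0,0,0,0,195, 0.008,-0.0005,0,0,0,0,195]'
python3 -m inch '[0.008,-0.0005,0,0,0,0,195, 0.008,-0.0005,0,0,0,0,195, 0.008,-0.0005,0,0,0,0,195, 0.007,-0.0004,0,0,0,0,195, 0.006,-0.0003,0,0,0,0,195, 0.006,-0.0003,0,0,0,0,195, 0.005,-0.0003,0,0,0,0,195, 0.004,-0.0002,0,0,0,0,195, 0.003,0,0,0,0,0,195, 0,0,0,0,0,0,195]'
python3 - <<'E'
from h import *
import cv2
s=r.sense();p,d=r.snapshot("wrist"); cv2.imwrite("pics/w3.png",p[:,:,::-1]); print(s["tool_pos"])
E
```

```text
time: 5.1
tool_pos: [611.4, -267.1, 6.3]
tcp_rot: [-180.0, 0.0, -3.5]
ft_force: [0.2, 0.4, 0.4]
finger_gap: 20.0
time: 6.1
tool_pos: [666.0, -270.0, 6.3]
tcp_rot: [180.0, -0.0, -3.5]
ft_force: [0.3, 0.4, -0.4]
finger_gap: 20.2
[ 666.03537396 -270.0391628     6.3105342 ]
```

View pics/w3.png

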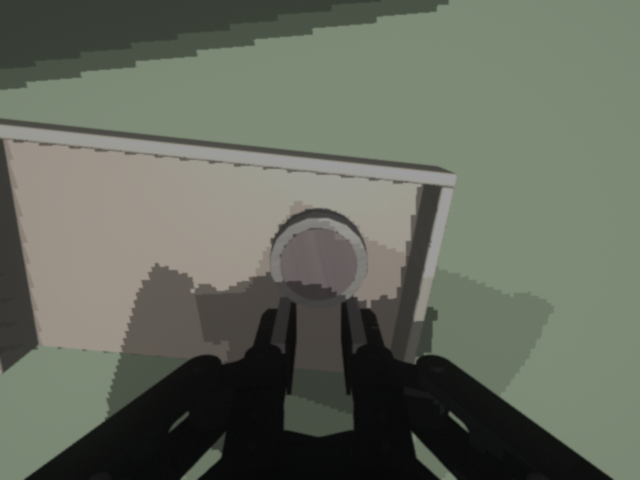

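Wrist view: the tin at (319,260) is wholly inside the tray. I'll back off, lift and move to the second tin.

```bash
python3 -m inch '[-0.008,0,0,0,0,0,195, -0.014,0,0.005,0,0,0,195, -0.010,0,0.030,0,0,0,195, -0.030,0.020,0.030,0,0,-1.8,195, -0.037,0.026,0,0,0,-1.8,195, -0.037,0.026,0,0,0,-1.8,195, -0.037,0.026,0,0,0,-1.8,195, -0.037,0.026,0,0,0,-1.7,195, -0.030,0.020,0,0,0,0,195, -0.009,0.010,0,0,0,0,195]'
python3 -m inch '[0,0,-0.02,0,0,0,195, 0,0,-0.02,0,0,0,195, 0,0,-0.015,0,0,0,195, 0,0,-0.010,0,0,0,195, 0,0,0,0,0,0,195]'
python3 - <<'E'
from h import *
import cv2
s=r.sense();p,d=r.snapshot("wrist"); cv2.imwrite("pics/w4.png",p[:,:,::-1]); print(s["tool_pos"],s["tcp_rot"])
E
```

```text
time: 7.15
tool_pos: [412.8, -114.2, 69.9]
tcp_rot: [-180.0, 0.2, -12.4]
ft_force: [-0.2, 0.4, -0.5]
finger_gap: 20.1
time: 7.65
tool_pos: [415.1, -115.6, 4.9]
tcp_rot: [-180.0, 0.2, -12.5]
ft_force: [-0.6, 0.2, 0.4]
finger_gap: 20.2
[ 415.07686031 -115.55321947    4.91042634] [-1.79974983e+02  1.52173133e-01 -1.24551972e+01]
```

View pics/w4.png

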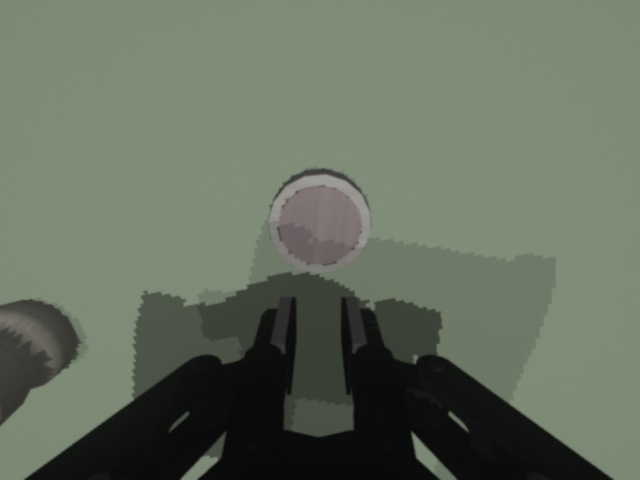

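The second tin at (320,222) is centred ahead of the fingers.

```bash
python3 -m inch '[0.004,-0.0009,0.001,0,0,0,195, 0.004,-0.0009,0,0,0,0,195, 0.005,-0.0011,0,0,0,0,195, 0.005,-0.0011,0,0,0,0,195, 0.006,-0.0013,0,0,0,0,195, 0.006,-0.0013,0,0,0,0,195, 0.008,-0.0018,0,0,0,0,195, 0.008,-0.0018,0,0,0,0,195, 0.008,-0.0018,0,0,0,0,195, 0.008,-0.0018,0,0,0,0,195]'
python3 -m inch '[0.008,-0.0018,0,0,0,0,195, 0.008,-0.0018,0,0,0,0,195, 0.008,-0.0018,0,0,0,0,195, 0.008,-0.0018,0,0,0,0,195, 0.008,-0.0018,0,0,0,0,195, 0.008,-0.0018,0,0,0,0,195, 0.008,-0.0018,0,0,0,0,195, 0.008,-0.0018,0,0,0,0,195, 0.008,-0.0018,0,0,0,0,195, 0.008,-0.0018,0,0,0,0,195]'
python3 -m inch '[0.008,-0.0018,0,0,0,0,195, 0.008,-0.0018,0,0,0,0,195, 0.008,-0.0018,0,0,0,0,195, 0.008,-0.0018,0,0,0,0,195, 0.008,-0.0018,0,0,0,0,195, 0.008,-0.0018,0,0,0,0,195, 0.008,-0.0018,0,0,0,0,195, 0.008,-0.0018,0,0,0,0,195, 0.008,-0.0018,0,0,0,0,195, 0.008,-0.0018,0,0,0,0,195]'
python3 -m inch '[0.008,-0.0018,0,0,0,0,195, 0.008,-0.0018,0,0,0,0,195, 0.007,-0.0015,0,0,0,0,195, 0.006,-0.0013,0,0,0,0,195, 0.006,-0.0013,0,0,0,0,195, 0.005,-0.0011,0,0,0,0,195, 0.004,-0.0009,0,0,0,0,195, 0.003,-0.0007,0,0,0,0,195, 0,0,0,0,0,0,195]'
python3 - <<'E'
from h import *
import cv2
s=r.sense();p,d=r.snapshot("wrist"); cv2.imwrite("pics/w5.png",p[:,:,::-1]); print(s["tool_pos"],s["tcp_rot"])
E
```

```text
time: 8.7
tool_pos: [479.4, -130.0, 7.2]
tcp_rot: [-180.0, 0.0, -12.4]
ft_force: [-1.2, -0.2, 0.4]
finger_gap: 20.2
time: 9.7
tool_pos: [559.3, -148.0, 7.3]
tcp_rot: [-180.0, 0.0, -12.4]
ft_force: [-0.4, -0.0, 0.2]
finger_gap: 20.1
time: 10.7
tool_pos: [639.3, -166.0, 7.3]
tcp_rot: [180.0, 0.0, -12.4]
ft_force: [-1.2, -0.1, 0.5]
finger_gap: 20.5
time: 11.6
tool_pos: [686.1, -176.4, 7.3]
tcp_rot: [180.0, -0.0, -12.4]
ft_force: [0.9, 0.7, -0.3]
finger_gap: 19.9
[ 686.06561281 -176.36072613    7.29952505] [ 1.79997559e+02 -2.08848940e-02 -1.24451213e+01]
```

View pics/w5.png

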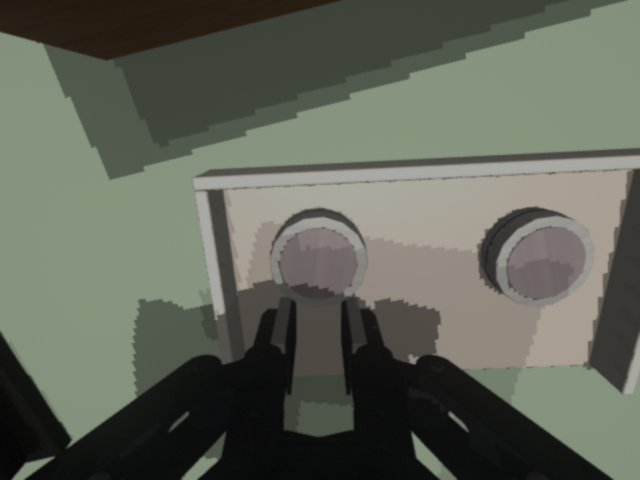

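Both tins lie inside, at (319,260) and (541,262). Next is the far-left tin: I'll lift and turn the hand by +159° on the way, so that joint 6 stays in range.

```bash
python3 -m inch '[-0.008,0.0018,0,0,0,0,195, -0.017,0.0035,0.005,0,0,0,195, 0,0,0.045,0,0,0,195, 0,0,0.045,0,0,8,195, -0.015,0.022,0.010,0,0,8,195, -0.0145,0.022,0,0,0,8,195, -0.0145,0.022,0,0,0,8,195, -0.0145,0.022,0,0,0,8,195, -0.0145,0.022,0,0,0,8,195, -0.0145,0.022,0,0,0,8,195]'
python3 -m inch '[-0.0145,0.022,0,0,0,8,195, -0.0145,0.022,0,0,0,8,195, -0.0145,0.022,0,0,0,8,195, -0.0145,0.022,0,0,0,8,195, -0.0145,0.022,0,0,0,8,195, -0.0145,0.022,0,0,0,8,195, -0.0145,0.022,0,0,0,8,195, -0.0145,0.022,0,0,0,8,195, -0.0145,0.022,0,0,0,8,195, -0.0145,0.022,0,0,0,8,195]'
python3 -m inch '[-0.0145,0.022,0,0,0,8,195, -0.0145,0.022,0,0,0,8,195, -0.0145,0.022,0,0,0,7.5,195, -0.0145,0.024,0,0,0,0,195, 0,0,0,0,0,0,195]'
```

```text
time: 12.65
tool_pos: [571.8, -38.1, 112.1]
tcp_rot: [-180.0, 0.0, 43.9]
ft_force: [-0.6, -0.1, 1.0]
finger_gap: 20.2
time: 13.65
tool_pos: [426.8, 181.6, 112.1]
tcp_rot: [180.0, 0.0, 123.9]
ft_force: [0.3, 0.1, -0.8]
finger_gap: 19.7
time: 14.15
tool_pos: [368.1, 272.8, 112.1]
tcp_rot: [180.0, -0.0, 147.2]
ft_force: [-0.5, -0.8, 0.4]
finger_gap: 20.2
```

```bash
python3 -m inch '[0.0015,0.002,-0.040,0,0,0,195, 0,0,-0.030,0,0,0,195, 0,0,-0.020,0,0,0,195, 0,0,-0.010,0,0,0,195, 0,0,-0.005,0,0,0,195, 0,0,0,0,0,0,195]'
python3 - <<'E'
from h import *
import cv2
s=r.sense();print(s["tool_pos"],s["tcp_rot"])
p,d=r.snapshot("top"); cv2.imwrite("pics/t2.png",cv2.resize(p[130:400,150:520,::-1],None,fx=2,fy=2))
def arc(x,y,h0,h1,n,R_=60,D=28.3):
    hs=np.radians(np.linspace(h0,h1,n+1)); s=np.sign(h1-h0)
    X=x+s*R_*(np.sin(hs)-np.sin(hs[0])); Y=y-s*R_*(np.cos(hs)-np.cos(hs[0]))
    T=np.c_[X-D*np.cos(hs),Y-D*np.sin(hs)]; print((h1-h0)/n,X[-1],Y[-1],"TCP0",T[0],"TCP1",T[-1]); print(np.round(np.diff(T,axis=0),1).tolist())
arc(534.5,168.4,-32.8,-90,8)
arc(562,-152.6,-90,-9,11)
E
```

```text
time: 14.75
tool_pos: [371.8, 272.8, 7.4]
tcp_rot: [-180.0, 0.0, 147.0]
ft_force: [-0.1, -0.1, -0.1]
finger_gap: 19.9
[371.81334541 272.75229597   7.37580553] [-1.79991868e+02  2.28993121e-03  1.47031570e+02]
-7.15 561.9975073830357 117.96600379025895 TCP0 [510.71196512 183.73034235] TCP1 [561.99750738 146.26600379]
[[8.1, -1.6], [7.9, -2.6], [7.5, -3.6], [7.0, -4.5], [6.4, -5.3], [5.7, -6.0], [4.9, -6.7], [4.0, -7.2]]
7.363636363636363 612.6139320975861 -211.86130043570824 TCP0 [ 562.  -124.3] TCP1 [ 584.66235206 -207.43420508]
[[-3.1, -7.9], [-2.1, -8.3], [-1.0, -8.5], [0.1, -8.5], [1.2, -8.4], [2.2, -8.2], [3.3, -7.9], [4.3, -7.4], [5.2, -6.8], [6.0, -6.1], [6.7, -5.2]]
```

View pics/t2.png

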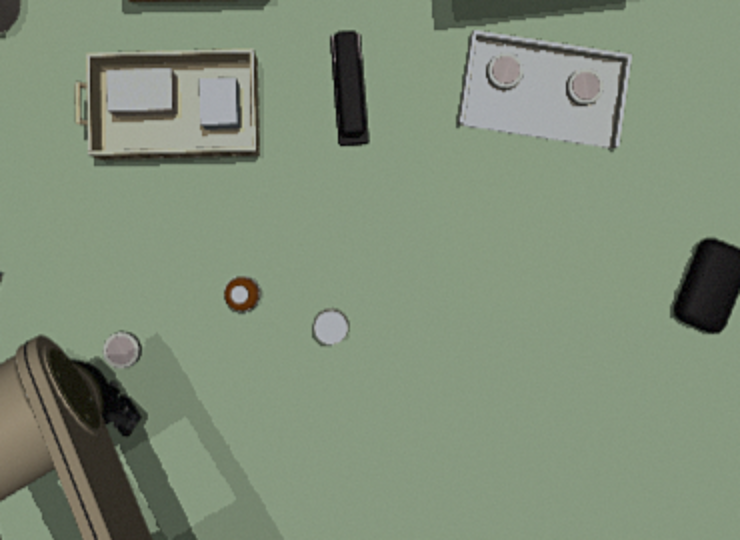

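The top view shows both tins in the tray at (505,71) and (585,86), and the third tin at (122,349) in front of the fingers. The route passes between the bottle at (241,294) and the basket, whose front is at row ≈157.

```bash
python3 -m inch '[0.0035,-0.0022,0,0,0,0,195, 0.0035,-0.0022,0,0,0,0,195, 0.004,-0.0026,0,0,0,0,195, 0.0045,-0.0029,0,0,0,0,195, 0.005,-0.0032,0,0,0,0,195, 0.0055,-0.0035,0,0,0,0,195, 0.0065,-0.0042,0,0,0,0,195, 0.0065,-0.0042,0,0,0,0,195, 0.0065,-0.0042,0,0,0,0,195, 0.0065,-0.0042,0,0,0,0,195]'
python3 -m inch '[0.0065,-0.0042,0,0,0,0,195, 0.0065,-0.0042,0,0,0,0,195, 0.0065,-0.0042,0,0,0,0,195, 0.0065,-0.0042,0,0,0,0,195, 0.0065,-0.0042,0,0,0,0,195, 0.0065,-0.0042,0,0,0,0,195, 0.0065,-0.0042,0,0,0,0,195, 0.0065,-0.0042,0,0,0,0,195, 0.0065,-0.0042,0,0,0,0,195, 0.0065,-0.0042,0,0,0,0,195]'
python3 -m inch '[0.0065,-0.0042,0,0,0,0,195, 0.006,-0.0038,0,0,0,0,195, 0.005,-0.0032,0,0,0,0,195, 0.0044,-0.0028,0,0,0,0,195]'
python3 - <<'E'
from h import *
import cv2
s=r.sense();print(s["tool_pos"],s["tcp_rot"])
p,d=r.snapshot("wrist"); cv2.imwrite("pics/w6.png",p[:,:,::-1])
E
```

```text
time: 15.8
tool_pos: [424.3, 239.2, 7.3]
tcp_rot: [-180.0, -0.0, 147.0]
ft_force: [-0.2, 0.8, -0.1]
finger_gap: 20.2
time: 16.8
tool_pos: [489.2, 197.3, 7.3]
tcp_rot: [-180.0, -0.0, 147.1]
ft_force: [-0.3, 0.3, 0.2]
finger_gap: 19.8
time: 17.2
tool_pos: [511.0, 183.4, 7.2]
tcp_rot: [-180.0, -0.0, 147.0]
ft_force: [-0.4, -0.5, 0.7]
finger_gap: 20.0
[510.99357343 183.35225353   7.2453104 ] [-1.79997085e+02 -4.81502726e-03  1.47045439e+02]
```

View pics/w6.png

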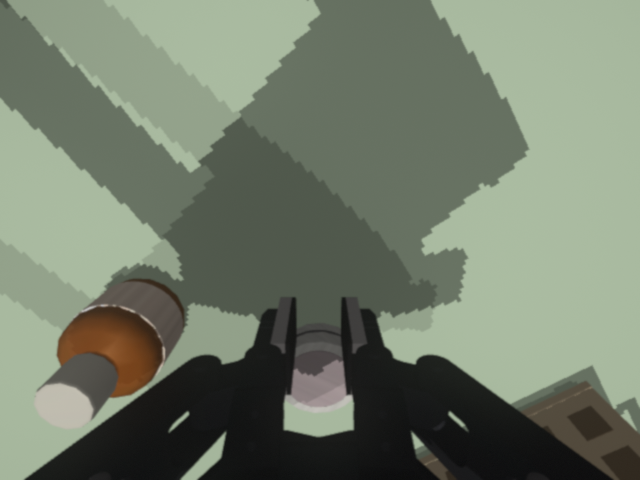

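The tin is centred in the cradle at (320,370), seen from behind, and the bottle at (110,340) is clear. I'll continue with the arc and the long leg.

```bash
python3 -m inch '[0.0081,-0.0016,0,0,0,-7.15,195, 0.0079,-0.0026,0,0,0,-7.15,195, 0.0075,-0.0036,0,0,0,-7.15,195, 0.007,-0.0045,0,0,0,-7.15,195, 0.0064,-0.0053,0,0,0,-7.15,195, 0.0057,-0.006,0,0,0,-7.15,195, 0.0049,-0.0067,0,0,0,-7.15,195, 0.004,-0.0072,0,0,0,-7.15,195, 0,-0.008,0,0,0,0,195, 0,-0.008,0,0,0,0,195]'
python3 -m inch '[0,-0.008,0,0,0,0,195, 0,-0.008,0,0,0,0,195, 0,-0.008,0,0,0,0,195, 0,-0.008,0,0,0,0,195, 0,-0.008,0,0,0,0,195, 0,-0.008,0,0,0,0,195, 0,-0.008,0,0,0,0,195, 0,-0.008,0,0,0,0,195, 0,-0.008,0,0,0,0,195, 0,-0.008,0,0,0,0,195]'
python3 - <<'E'
from h import *
import cv2
s=r.sense();print(s["tool_pos"],s["tcp_rot"])
p,d=r.snapshot("wrist"); cv2.imwrite("pics/w7.png",p[:,:,::-1])
E
```

```text
time: 18.25
tool_pos: [561.9, 129.7, 7.2]
tcp_rot: [-180.0, 0.0, 90.1]
ft_force: [-0.2, 0.7, 0.1]
finger_gap: 19.9
time: 19.25
tool_pos: [562.1, 49.5, 7.3]
tcp_rot: [-180.0, -0.0, 89.9]
ft_force: [0.3, 0.6, 0.8]
finger_gap: 20.2
[562.07670172  49.49028772   7.2857008 ] [-1.79999013e+02 -6.22244444e-04  8.98526299e+01]
```

View pics/w7.png

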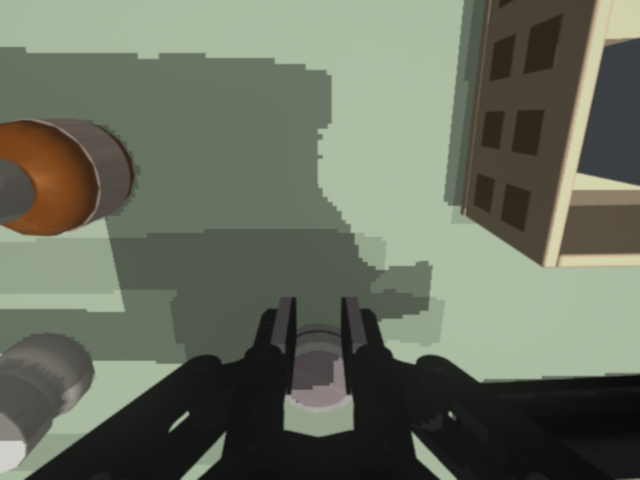

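The tin is still centred at (320,370), with the bottle, jar and basket clear.

```bash
python3 -m inch '[0,-0.008,0,0,0,0,195, 0,-0.008,0,0,0,0,195, 0,-0.008,0,0,0,0,195, 0,-0.008,0,0,0,0,195, 0,-0.008,0,0,0,0,195, 0,-0.008,0,0,0,0,195, 0,-0.008,0,0,0,0,195, 0,-0.008,0,0,0,0,195, 0,-0.008,0,0,0,0,195, 0,-0.008,0,0,0,0,195]'
python3 -m inch '[0,-0.008,0,0,0,0,195, 0,-0.008,0,0,0,0,195, 0,-0.008,0,0,0,0,195, 0,-0.008,0,0,0,0,195, 0,-0.008,0,0,0,0,195, 0,-0.008,0,0,0,0,195, 0,-0.008,0,0,0,0,195, 0,-0.008,0,0,0,0,195, 0,-0.008,0,0,0,0,195, 0,-0.008,0,0,0,0,195]'
python3 -m inch '[0,-0.008,0,0,0,0,195, 0,-0.0058,0,0,0,0,195, -0.0031,-0.0079,0,0,0,7.36,195, -0.0021,-0.0083,0,0,0,7.36,195, -0.001,-0.0085,0,0,0,7.36,195, 0.0001,-0.0085,0,0,0,7.36,195, 0.0012,-0.0084,0,0,0,7.36,195, 0.0022,-0.0082,0,0,0,7.36,195, 0.0033,-0.0079,0,0,0,7.36,195, 0.0043,-0.0074,0,0,0,7.36,195]'
python3 -m inch '[0.0052,-0.0068,0,0,0,7.36,195, 0.006,-0.0061,0,0,0,7.36,195, 0.0067,-0.0052,0,0,0,7.36,195, 0.005,-0.0008,0,0,0,0,195]'
python3 - <<'E'
from h import *
import cv2
s=r.sense();print(s["tool_pos"],s["tcp_rot"])
p,d=r.snapshot("wrist"); cv2.imwrite("pics/w8.png",p[:,:,::-1])
E
```

```text
time: 20.3
tool_pos: [562.1, -30.5, 7.3]
tcp_rot: [-180.0, 0.0, 89.9]
ft_force: [0.4, -0.6, 0.6]
finger_gap: 20.1
time: 21.3
tool_pos: [562.1, -110.5, 7.3]
tcp_rot: [180.0, 0.0, 89.9]
ft_force: [-0.0, 1.3, -0.0]
finger_gap: 19.7
time: 22.3
tool_pos: [566.9, -189.3, 7.2]
tcp_rot: [-180.0, -0.0, 149.0]
ft_force: [-0.9, 0.3, 0.8]
finger_gap: 19.9
time: 22.7
tool_pos: [590.2, -208.4, 7.3]
tcp_rot: [-180.0, 0.0, 170.9]
ft_force: [-0.1, -0.6, -0.5]
finger_gap: 20.2
[ 590.18624232 -208.42581556    7.30684089] [-1.79989178e+02  9.12720476e-03  1.70903061e+02]
```

View pics/w8.png

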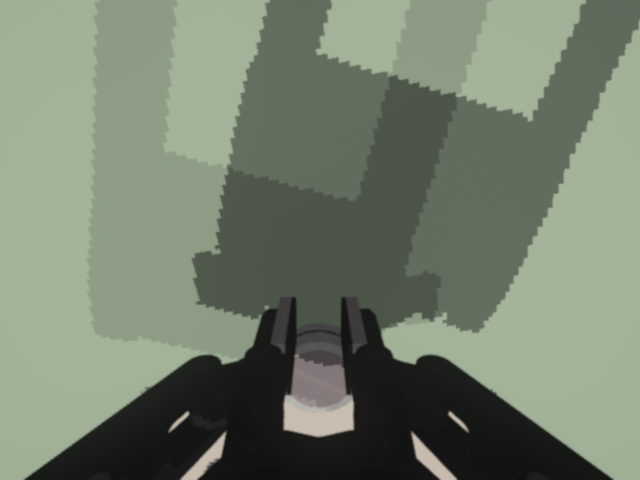

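The tin is still cradled at (320,370), with the tray floor just ahead of it. Final push, then retreat.

```bash
python3 -m inch '[0.006,-0.0009,0,0,0,0,195, 0.007,-0.0011,0,0,0,0,195, 0.008,-0.0013,0,0,0,0,195, 0.008,-0.0013,0,0,0,0,195, 0.008,-0.0013,0,0,0,0,195, 0.007,-0.0011,0,0,0,0,195, 0.006,-0.0009,0,0,0,0,195, 0.005,-0.0008,0,0,0,0,195, 0.004,-0.0006,0,0,0,0,195, 0.0035,-0.0005,0,0,0,0,195]'
python3 -m inch '[0,0,0,0,0,0,195, -0.008,0.0013,0,0,0,0,195, -0.017,0.0027,0.003,0,0,0,195, -0.020,0.003,0.03,0,0,0,195, -0.025,0,0.045,0,0,0,195, -0.045,0,0.02,0,0,0,195, -0.045,0,0.02,0,0,0,195, -0.045,0,0.02,0,0,0,195, -0.03,0,0.02,0,0,0,195, 0,0,0,0,0,0,195]'
python3 - <<'E'
from h import *
import cv2
s=r.sense();print(s["tool_pos"])
p,d=r.snapshot("top"); cv2.imwrite("pics/t3.png",cv2.resize(p[130:400,100:530,::-1],None,fx=1.8,fy=1.8))
hsv=cv2.cvtColor(p,cv2.COLOR_RGB2HSV)
g=((hsv[...,0]>40)&(hsv[...,0]<85)&(hsv[...,1]>25))
def out(m,z):
    m=cv2.morphologyEx(m.astype(np.uint8),cv2.MORPH_OPEN,np.ones((3,3)))
    _,l,st,c=cv2.connectedComponentsWithStats(m)
    for i in range(1,len(st)):
        if 60<st[i,4]<6000 and 130<c[i,1]<330:
            w=ray("top",*c[i],z)[:2]; q=w-[685.7,-223.4]
            print(st[i,4],c[i].round(1),w.round(1),"local",(q@[.988,-.156]).round(1),(q@[.156,.988]).round(1))
out(~g,16); print("pink"); a=p[150:204,382:465].astype(int); m=np.zeros(g.shape,bool); m[150:204,382:465]=(a[...,0]-a[...,2])>8; out(m,16)
E
```

```text
time: 23.75
tool_pos: [652.6, -217.5, 7.3]
tcp_rot: [180.0, -0.0, 170.8]
ft_force: [-0.2, 0.2, -0.9]
finger_gap: 19.5
time: 24.75
tool_pos: [416.3, -211.2, 166.9]
tcp_rot: [-179.9, 0.2, 170.7]
ft_force: [1.0, 0.4, 0.3]
finger_gap: 20.1
[ 416.31940515 -211.18560526  166.9285298 ]
3907 [421.9 174.4] [ 691.  -225.2] local 5.5 -0.9
700 [324.4 173.6] [696.2  -7.1] local -23.4 215.3
4682 [235.2 181.6] [681.2 191.9] local -69.2 409.7
678 [136.  278.7] [469.6 411.9] local -312.6 594.0
258 [270.6 276.6] [468.8 115.9] local -267.2 301.4
252 [315.  292.9] [431.1  18.4] local -289.3 199.1
117 [413.2 301.9] [ 407.2 -198.3] local -279.0 -18.7
pink
145 [402.5 164.3] [ 714.3 -182.4] local 21.9 45.0
145 [442.6 172.7] [ 694.1 -271.8] local 15.8 -46.5
142 [420.6 178.8] [ 681.1 -222.1] local -4.8 0.6
```

View pics/t3.png

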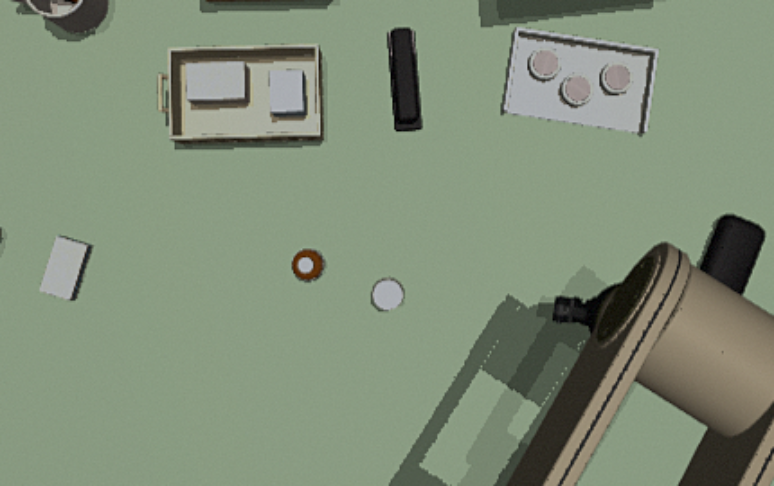

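The top view shows all three tins in the tray, at (543,64), (575,89) and (616,77). The jar, bottle, stapler and carton are where they were, and the arm is clear of everything.

```bash
python3 -c "
from bench import r
print(r.hand_in())"
```

```text
the job is handed in; nothing more can be done
None
```

All three tins are flat in the tray, and I handed the job in at about 24.8 s of the 72 s allowed. I pushed each one along the desk with the fingertips set 20 mm apart, too narrow to pinch a 40 mm tin. The far-left tin went around behind the bottle and jar, between them and the basket.

- **Tins:** the last top view puts the tin centres 22, 16 and -5 mm from the tray's centre along its depth. The nearest tin's edge is about 25 mm inside the front edge, and all are clear of the walls.
- **Other items:** the jar, bottle, stapler and carton were within about 1 mm of where they started, and the basket shows no movement. The arm partly hid the mouse in the last view, so I could only check it by eye. The planned path never came near it.
- **Forces:** the wrist forces reported after each move were about 1 N. I did not see any peaks between those readings.
- **Pictures:** I viewed 12, two over the budget of 10.

No check failed or disagreed.

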